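# Re-sort the mixed-up assembly nests

## Task

The roller, the bearing and the pin each stand in the wrong nest. Put every part in the middle of the round seat of the nest whose fixed specimen has the same shape, using the empty rubber mat to park one part (set down near its middle) on the way. Keep the parts upright throughout and leave the oil bottle, the wrench and the nut where they are.

Things in the scene. Friction and masses are not known exactly. Their poses are not given: they have to be found in the camera images.
- roller: Loose bright aluminium roller standing upright: plain cylinder, diameter 36 mm, height 60 mm, a dark spring ring round it 44 to 48 mm up. About 0.17 kg. Origin at the centre of its underside, z up along its axis.
- bearing: Loose steel ball bearing lying flat: outer diameter 47 mm, 18 mm thick, dark red seal on top, dark filled centre (no open hole). About 0.15 kg. Origin at the centre of its underside, z up along its axis.
- pin: Loose blackened steel pin standing on its flange: flange diameter 44 mm and 8 mm thick, above it a stem of diameter 22 mm up to 50 mm total height. About 0.18 kg. Origin at the centre of its underside (the flange), z up along its axis.
- nest_roller: Fixed cream nylon nest: plate 160 x 90 x 12 mm with a raised round seat, diameter 64 mm, top 16 mm above the bench. Origin on the bench (z=0) under the seat's centre; plate from -45 to +115 mm along x, +-45 mm along y. At x = +75 mm an aluminium roller (top at 72 mm) is fixed for good as specimen of what belongs here. The wrong part, the pin, stands on the seat at the start.
- nest_bearing: Fixed cream nylon nest: plate 160 x 90 x 12 mm with a raised round seat, diameter 64 mm, top 16 mm above the bench. Origin on the bench (z=0) under the seat's centre; plate from -45 to +115 mm along x, +-45 mm along y. At x = +75 mm a bearing (top at 30 mm) is fixed for good as specimen of what belongs here. The wrong part, the roller, stands on the seat at the start.
- nest_pin: Fixed cream nylon nest: plate 160 x 90 x 12 mm with a raised round seat, diameter 64 mm, top 16 mm above the bench. Origin on the bench (z=0) under the seat's centre; plate from -45 to +115 mm along x, +-45 mm along y. At x = +75 mm a black flanged pin (top at 62 mm) is fixed for good as specimen of what belongs here. The wrong part, the bearing, stands on the seat at the start.
- mat: Fixed black rubber mat, 100 x 100 x 4 mm, empty at the start: the parking spot. Origin at the centre of its underside, on the bench (its top is 4 mm higher).
- oil: Bystander: loose white oil bottle with a red cap, diameter 44 mm, 110 mm tall, standing on the bench beyond the nests. Origin at the centre of its underside.
- wrench: Bystander: loose steel wrench, 150 mm long, lying on the bench beyond the nests. Origin near its middle, x along its length.
- nut: Bystander: loose big steel hexagon nut, 48 mm across flats, 24 mm high, lying flat on the bench beyond the nests. Origin at the centre of its underside.
There are look-alikes about, which are no part of the job. Leave any green or turquoise look-alike of the nest_bearing alone. Several things have the shape of the mat; the one meant has the colours described above.

How it is judged:
By the outcome, as a careful person would: the job done as asked, in the order asked, and still so for the second after the job is handed in, with the robot touching nothing.
It also fails if it takes over 120 s, if anything falls off the work surface, if the arm or the gripper's body presses on something with over 40 N, if the wrist force passes 120 N, or if a joint passes its speed limit or range.

## Robot

A 7-joint arm with a two-finger parallel gripper is mounted at the origin on the work surface. World frame = base frame: x ahead of the robot, y to its left, z up, the work surface at z = 0. Lengths are in mm, angles in rad, forces in N, time in s.
With the tool pointing down it reaches from about 425 to 875 mm from the base axis. Payload 8.4 kg.
Tool frame: the origin (TCP) lies midway between the tips of the shut fingers; the grasp point (between the pads) lies manip.grip_depth behind it (manip.grip_depth is the distance from the TCP to the grasp point, in mm); z points along the fingers, x is the direction in which the jaws open and shut, and the axes are right-handed (so a half turn about z gives the same grasp; the last joint's range is limited). The gripper opens to 85 mm and grips with 20 to 120 N. Pads are 22 mm wide; open, the fingers measure 114 mm over their backs; the gripper's body (76 mm by 85 mm) begins 54 mm behind the grasp point. The pads swing forward as they close: fully open they stand 13 mm farther back than shut.
Start: joints at [-1.333, 0.333, 0.04, 1.465, -0.013, 1.343, -0.059], TCP at [214.805, 613.452, 231.308] pointing down, gripper open.
Joint ranges: [-2.58, 2.58], [-0.38, 2.09], [-1.3, 1.39], [0.25, 2.4], [-1.5, 4.64], [0.08, 2.09], [-2.65, 2.65]. Speed limits (rad/s): [2.22, 2.22, 2.79, 2.79, 3.14, 3.14, 3.14].

## Interface

Orientations are given as [roll, pitch, yaw] about the fixed x, y, z axes, in that order (R = Rz(yaw) Ry(pitch) Rx(roll)).
In Python, from workcell import manip, optics gives the robot as it stands. The module is installed in compiled form; this text tells all that it offers.
- The arm moves only by the shell command python3 -m crank 'ROWS' [FORCE]. ROWS is a JSON object of lists of equal length, an entry for each row: "slide": the shift along the world's x, y, z in cm, a list of three; "angular": the turn, a rotation vector about the world's x, y, z in rad, a list of three; "jaw": the finger opening in cm, from 0 to 8.54. A call has 1 to 10 rows; each row shifts and turns the commanded pose from where the row before left it; what a row does not reach is not made up. A row lasts 1/8 s, in which the tool goes at most 62.5 mm and 10.7 degrees, less where a joint would pass 70% of its speed; a pose out of reach is approached as far as the arm can. A call is refused whole if a number of a shift passes 6.25 or a number of a turn 0.188, either way. A call with a gripper value outside its range is refused whole. The fingers move at their own pace and stop on an object; FORCE is the grip in N (left out, the last holds). Time passes only in rows, so rows that do not move let the fingers close. It gives the time, the measured TCP pose, the force and the opening at its end, in the units of the state.
- manip.get_state(): the state, without advancing time (a new reading comes with each control period).
- optics.grab_frame(name): name is "side" or "top"; returns a dict with "image" (400x640x3 uint8, blue, green, red), "fov_y" (degrees; the focal length in pixels is half the picture's height over the tangent of half this angle, whatever the lens; pixels are square), "cx", "cy" (the principal point, pixels), "R" (3x3) and "t" (3): a world point X has camera coordinates R X + t. Camera axes: x right, y down, z forward; pixel columns grow to the right and rows downward; lengths in mm; the calibration is good to about 2 mm. A picture is of the moment at which its call begins. There is no depth.
- manip.hand_in(): hands the job in, once; it reports no verdict.
Trained networks look in the newest picture that a camera, given by its name, has taken for a name from the list of things; names that differ only in an ending like _2 or _b are one class to them, and where a whole thing is asked for, a point or a joint stands for the part that bears it (a point fixed in the world has none). Each returns a list of dicts, best first, with "confidence" (0 to 1); they miss things now and then, are a little off and sometimes report something else, mostly with a low value. They report only what shows in the picture. A call takes as long as a camera call. They do not tell look-alikes from the thing itself.
- optics.find_in(camera, query): "bbox" ([centre column, centre row, width, height] in pixels, round what is visible of it).
The state is a dict: "time": time; "joint_pos": joint angles; "qvel": joint speeds; "effort": joint torques, N m; "tcp_pos": TCP position; "orientation": TCP orientation; "wrist_force": force on the tool from outside, world axes, zero at the start; "ft_torque": the same for the moment, N m; "width": finger opening in mm.
Only numpy, scipy, OpenCV 4.12 (cv2) and the standard library are available. Lean on these libraries where they do the work, as an engineer would, in place of code of your own. Each camera call takes 0.05 s, during which the arm holds its last target. There are 200 camera calls.

## Working session

There is one attempt and no reset: what is moved stays moved. The work goes in short steps, Python scripts to look and compute and a shell command to move; the robot and the scene stay as the last step left them, time stands still between calls to the robot, and variables do not carry over. Pictures are saved under pics/ and viewed, about 12 in all and at most 16, crops included, and the job is handed in when it is done.

```bash
mkdir -p pics; cat > h.py <<'E'
import numpy as np, cv2
from workcell import manip, optics
def ray(f,u,v):
    F=200/np.tan(np.radians(f["fov_y"])/2)
    R=np.array(f["R"]);t=np.array(f["t"])
    d=R.T@np.array([(u-f["cx"])/F,(v-f["cy"])/F,1.]);return -R.T@t,d
def at(f,u,v,z):
    c,d=ray(f,u,v);return (c+d*(z-c[2])/d[2])[:2]
def proj(f,X):
    F=200/np.tan(np.radians(f["fov_y"])/2)
    p=np.array(f["R"])@np.array(X,float)+np.array(f["t"]);return f["cx"]+F*p[0]/p[2],f["cy"]+F*p[1]/p[2]
E
python3 - <<'E'
from h import *
s=manip.get_state();print(s,manip.grip_depth)
for n in("top","side"):
    f=optics.grab_frame(n);cv2.imwrite(f"pics/{n}0.png",f["image"]);print(n,ray(f,320,200),f["fov_y"],f["cx"],f["cy"])
    for q in("roller","bearing","pin","nest_roller","nest_bearing","nest_pin","mat","oil","wrench","nut"):
        print(q,[(np.round(d["bbox"]).tolist(),round(d["confidence"],2),np.round(at(f,*d["bbox"][:2],16)).tolist()) for d in optics.find_in(n,q)][:5])
E
```

```text
{'time': 0.0, 'joint_pos': array([-1.33322532,  0.33390156,  0.03988608,  1.46629802, -0.01343746,
        1.34329284, -0.05850582]), 'qvel': array([ 2.49012797e-03,  8.62116388e-06, -9.68138314e-04, -1.12246904e-03,
       -3.35904969e-04,  1.80025504e-03, -8.52549073e-05]), 'effort': array([ 5.95768379e-04, -6.58562994e+01,  1.36583783e+00, -4.05544639e+01,
        1.68538961e-02,  1.29070212e-02,  2.79283178e-06]), 'tcp_pos': array([214.65507822, 613.03868297, 230.41437261]), 'orientation': array([3.14151449e+00, 1.63178071e-03, 1.23398177e+00]), 'wrist_force': array([0.73998082, 0.33199939, 0.33607616]), 'ft_torque': array([ 0.02887455, -0.00326651, -0.03213278]), 'width': 85.64058064867672} 18.700000000000003
top (array([ 347.68495669,   48.15058946, 1301.11203601]), array([ 0.11986053, -0.01980789, -0.99281482])) 50.152923954217954 313.10887192912907 194.2622354016279
roller [([441.0, 201.0, 22.0, 14.0], 0.44, [491.0, -343.0])]
bearing [([218.0, 194.0, 13.0, 16.0], 0.59, [526.0, 332.0]), ([361.0, 212.0, 14.0, 12.0], 0.52, [463.0, -100.0])]
pin [([361.0, 212.0, 17.0, 13.0], 0.75
[... 1230 characters left out ...]
, 40.0], 0.83, [509.0, -92.0])]
nest_bearing [([349.0, 296.0, 63.0, 35.0], 0.97, [521.0, -349.0]), ([259.0, 202.0, 51.0, 21.0], 0.94, [354.0, 56.0]), ([255.0, 363.0, 82.0, 63.0], 0.74, [284.0, -455.0])]
nest_pin [([309.0, 147.0, 41.0, 24.0], 0.72, [581.0, 331.0]), ([383.0, 167.0, 14.0, 14.0], 0.7, [802.0, 133.0])]
mat [([317.0, 186.0, 37.0, 21.0], 0.92, [549.0, 85.0]), ([251.0, 156.0, 30.0, 17.0], 0.92, [357.0, 325.0]), ([229.0, 137.0, 28.0, 14.0], 0.56, [287.0, 491.0])]
oil [([368.0, 146.0, 14.0, 35.0], 0.74, [798.0, 275.0]), ([309.0, 148.0, 42.0, 23.0], 0.25, [579.0, 325.0])]
wrench [([320.0, 185.0, 30.0, 18.0], 0.28, [561.0, 89.0])]
nut [([380.0, 168.0, 12.0, 10.0], 0.61, [790.0, 126.0])]
```

View pics/top0.png

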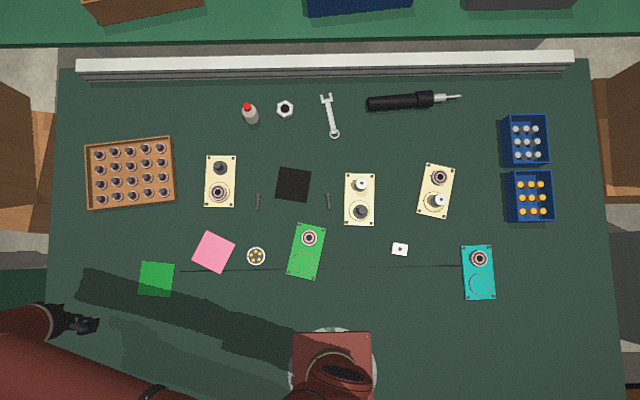

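View pics/side0.png

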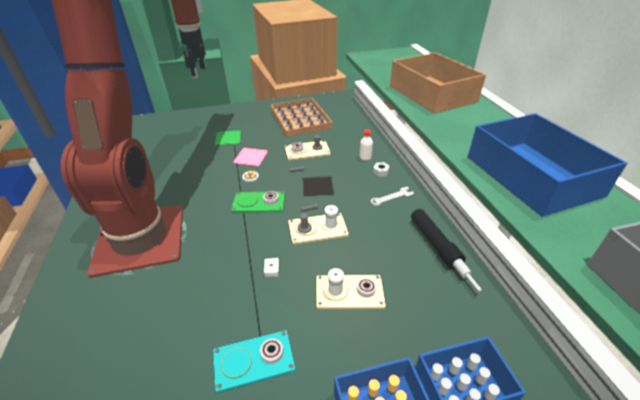

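The top view shows three cream nests: nest_pin with the bearing at about (219,180), nest_roller with the pin at (359,200), and nest_bearing with the roller at (436,190). The black mat is at (293,184). The green and turquoise look-alikes are below them in the picture. The side view agrees with this. Next I'll fit the nest outlines.

```bash
cat > fit.py <<'E'
from h import *
def rectify(f,c,z,half=100,s=2.6,yaw=0):
    P=np.array([[-half,-half],[half,-half],[half,half],[-half,half]],float)
    Rm=np.array([[np.cos(yaw),-np.sin(yaw)],[np.sin(yaw),np.cos(yaw)]])
    src=np.float32([proj(f,[*(np.array(c)+Rm@p),z]) for p in P])
    # world x up, y left
    dst=np.float32([[(half-p[1])*s,(half-p[0])*s] for p in P])
    return cv2.warpPerspective(f["image"],cv2.getPerspectiveTransform(src,dst),(int(2*half*s),)*2,flags=cv2.INTER_CUBIC)
E
python3 - <<'E'
from fit import *
N={"nest_pin":(560,330),"nest_roller":(500,-95),"nest_bearing":(521,-333),"mat":(552,101)}
rows=[]
for cam in("top","side"):
    f=optics.grab_frame(cam);r=[]
    for k,c in N.items():
        z=4 if k=="mat" else 12; s=2
        im=rectify(f,c,z,100,s)
        b,g,rr=[im[...,i].astype(int) for i in range(3)]
        m=((rr>150)&(rr-b>10)&(rr-b<110)&(g>130)) if k!="mat" else (im.max(2)<45)
        m=cv2.morphologyEx(m.astype(np.uint8),cv2.MORPH_OPEN,np.ones((7,7)))
        n,l,st,_=cv2.connectedComponentsWithStats(m);i=1+st[1:,4].argmax()
        hull=cv2.convexHull(cv2.findContours((l==i).astype(np.uint8),0,2)[0][0])
        (u,v),(w,h),a=cv2.minAreaRect(hull);bx=cv2.boxPoints(((u,v),(w,h),a))
        W=np.array([[c[0]+100-p[1]/s,c[1]+100-p[0]/s] for p in bx])
        e1,e2=W[1]-W[0],W[2]-W[1];e=e1 if np.hypot(*e1)>np.hypot(*e2) else e2
        if k=="mat": e=e1 if abs(e1[0])>abs(e1[1]) else e2
        e=e*np.sign(e[0])/np.hypot(*e);ctr=W.mean(0);o=ctr-(35*e if k!="mat" else 0)
        print(cam,k,"org",o.round(1),"yaw",round(float(np.arctan2(e[1],e[0])),3),"size",np.hypot(*e1).round(),np.hypot(*e2).round())
        cv2.drawContours(im,[bx.astype(int)],0,(0,0,255),1)
        q=(100-(o-np.array(c)))*s;cv2.circle(im,(int(q[1]),int(q[0])),3,(255,0,255),-1)
        r.append(cv2.resize(im,(200,200)) if 0 else im[:, 100:300])
    rows.append(np.hstack(r))
cv2.imwrite("pics/rect.png",np.vstack(rows)[:, :]); print(np.vstack(rows).shape)
E
python3 -c "
import cv2;i=cv2.imread('pics/rect.png');cv2.imwrite('pics/rect.png',cv2.resize(i,(600,600)) if 0 else i)"
```

```text
top nest_pin org [534.7 329.4] yaw -0.041 size 161.0 92.0
top nest_roller org [469.9 -93.6] yaw -0.061 size 162.0 92.0
top nest_bearing org [ 492.  -321.7] yaw -0.247 size 162.0 92.0
top mat org [532.9 140.5] yaw -0.157 size 42.0 36.0
side nest_pin org [536.  328.5] yaw -0.057 size 169.0 122.0
side nest_roller org [470.9 -97. ] yaw -0.054 size 166.0 106.0
side nest_bearing org [ 493.  -323.5] yaw -0.249 size 165.0 100.0Traceback (most recent call last):
  File "<stdin>", line 12, in <module>
ValueError: attempt to get argmax of an empty sequence
[ WARN:0@0.019] global loadsave.cpp:275 findDecoder imread_('pics/rect.png'): can't open/read file: check file path/integrity
Traceback (most recent call last):
cv2.error: OpenCV(4.12.0) /io/opencv/modules/imgcodecs/src/loadsave.cpp:1146: error: (-215:Assertion failed) !_img.empty() in function 'imwrite'
```

```bash
python3 -c "
import cv2,numpy as np;i=cv2.imread('pics/rect.png')
a=i[:400];b=i[400:]
cv2.imwrite('pics/r2.png',np.vstack([a[60:340],b[60:340]]))"
```

```text
[ WARN:0@0.012] global loadsave.cpp:275 findDecoder imread_('pics/rect.png'): can't open/read file: check file path/integrity
Traceback (most recent call last):
TypeError: 'NoneType' object is not subscriptable
```

```bash
python3 - <<'E'
from fit import *
N={"p":(534.9,329.2,16,-.045),"r":(470.2,-95,16,-.06),"b":(492.3,-322.3,16,-.247),"m":(550,101,4,-.157)}
rows=[]
a=np.linspace(0,6.283,60)
for cam in("top","side"):
    f=optics.grab_frame(cam);r=[]
    for k,(x,y,z,yaw) in N.items():
        u,v=map(int,proj(f,(x,y,z)));h=20 if cam=="top" else 22;S=200/(2*h)
        im=cv2.resize(f["image"][v-h:v+h,u-h:u+h],(200,200),interpolation=cv2.INTER_CUBIC)
        def dr(rad,zz,c):
            p=np.array([proj(f,(x+rad*np.cos(t),y+rad*np.sin(t),zz)) for t in a])
            cv2.polylines(im,[((p-[u-h,v-h]+.5)*S).astype(int)],True,c,1)
        if k=="m":
            p=np.array([proj(f,(x+50*(i*np.cos(yaw)-j*np.sin(yaw)),y+50*(i*np.sin(yaw)+j*np.cos(yaw)),4)) for i,j in((-1,-1),(1,-1),(1,1),(-1,1))])
            cv2.polylines(im,[((p-[u-h,v-h]+.5)*S).astype(int)],True,(0,0,255),1)
        else:
            dr(32,16,(0,0,255))
            if k=="p":dr(23.5,34,(255,0,0))
            if k=="r":dr(22,24,(255,0,0));dr(11,66,(0,255,0))
            if k=="b":dr(18,76,(255,0,0));dr(18,16,(0,255,0))
        r.append(im)
    rows.append(np.hstack(r))
cv2.imwrite("pics/ov.png",np.vstack(rows))
E
```

```text
(no output)
```

View pics/ov.png

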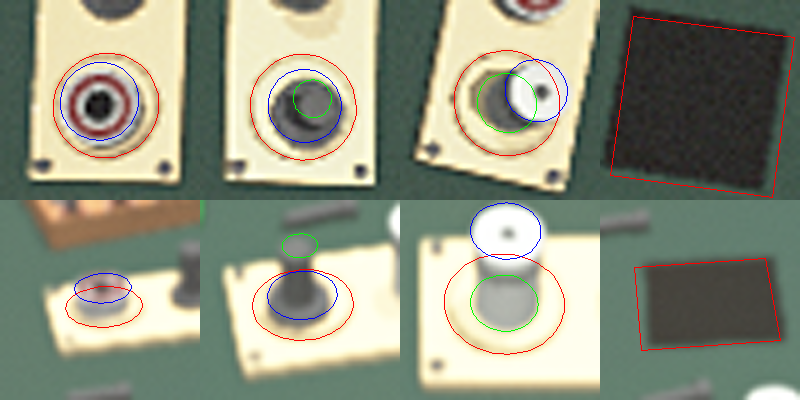

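The overlays match: parts sit at the seat centres to within about 2 mm, and the mat centre is about (550,99). I'll park the pin first, going via (500,330) to stay away from the base.

```bash
python3 -m crank '{"slide":[[4.1,-4,0],[4.1,-4,0],[4.1,-4,0],[4.1,-4,0],[4.1,-4,0],[4.1,-4,0],[4.1,-4,0],[-0.5,-5.5,0],[-0.5,-5.5,0],[-0.5,-5.5,0]],"angular":[[0,0,0.09],[0,0,0.09],[0,0,0.097],[0,0,0],[0,0,0],[0,0,0],[0,0,0],[0,0,0],[0,0,0],[0,0,0]],"jaw":[8.5,8.5,8.5,8.5,8.5,8.5,8.5,8.5,8.5,8.5]}' 40
```

```text
time: 2.55
tcp_pos: [486.6, 166.6, 231.4]
orientation: [3.141, -0.0, 1.511]
wrist_force: [0.3, 0.0, 0.0]
width: 84.8
```

```bash
python3 -m crank '{"slide":[[-0.33,-5.23,0],[-0.33,-5.23,0],[-0.33,-5.23,0],[-0.33,-5.23,0],[-0.33,-5.23,0],[0,0,-4.5],[0,0,-4.5],[0,0,-4.5],[0,0,-2],[0,0,0]],"angular":[[0,0,0],[0,0,0],[0,0,0],[0,0,0],[0,0,0],[0,0,0],[0,0,0],[0,0,0],[0,0,0],[0,0,0]],"jaw":[8.5,8.5,8.5,8.5,8.5,8.5,8.5,8.5,8.5,8.5]}' 40
```

```text
time: 3.8
tcp_pos: [469.3, -93.1, 75.3]
orientation: [-3.139, 0.001, 1.511]
wrist_force: [0.1, 0.2, 0.6]
width: 85.1
```

```bash
python3 - <<'E'
from h import *
o=[]
for c in("top","side"):
    f=optics.grab_frame(c);u,v=map(int,proj(f,(470,-95,50)))
    o.append(cv2.resize(f["image"][v-40:v+40,u-40:u+40],(400,400),interpolation=cv2.INTER_CUBIC))
cv2.imwrite("pics/g1.png",np.hstack(o))
E
```

```text
(no output)
```

View pics/g1.png

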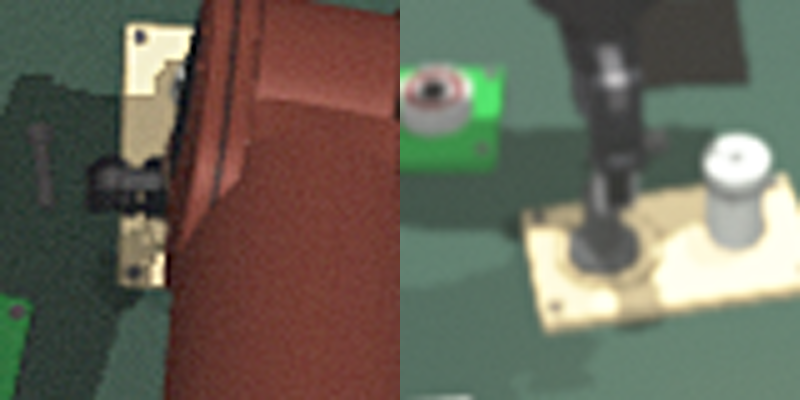

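```bash
python3 - <<'E'
from h import *
f=optics.grab_frame("side");u,v=map(int,proj(f,(470,-95,50)))
im=cv2.resize(f["image"][v-40:v+40,u-40:u+40],(600,600),interpolation=cv2.INTER_CUBIC)
s=manip.get_state();t=s["tcp_pos"];y=s["orientation"][2];print(t)
for sg in(-1,0,1):
    for z in(13,33):
        p=np.array(proj(f,t+[sg*42*np.cos(y),sg*42*np.sin(y),z]));q=tuple(((p-[u-40,v-40]+.5)*7.5).astype(int));cv2.circle(im,q,4,[(0,0,255),(0,255,0),(255,0,0)][sg+1],-1)
for z in(24,66):
    p=np.array(proj(f,(470.2,-95,z)));q=tuple(((p-[u-40,v-40]+.5)*7.5).astype(int));cv2.circle(im,q,4,(0,255,255),-1)
cv2.imwrite("pics/g2.png",im)
E
```

```text
[471.15916106 -93.11329773  77.48015364]
```

View pics/g2.png

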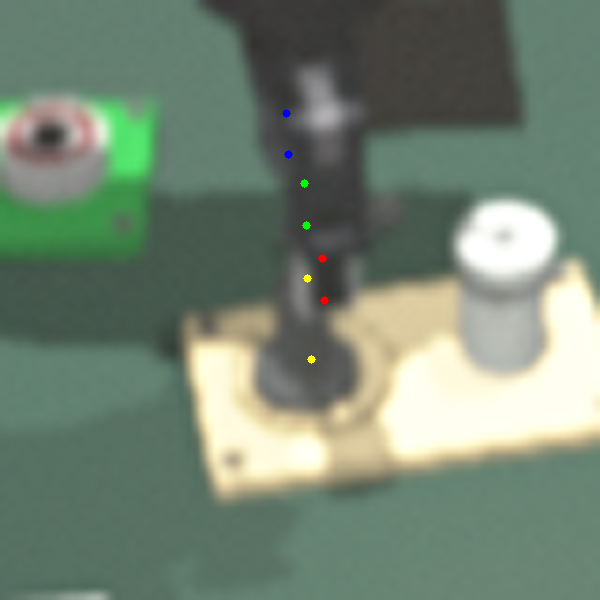

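The fingers straddle the stem, and the pads may sit a few mm toward +x of it. I'll shift slightly, lower and close.

```bash
python3 -m crank '{"slide":[[-0.2,-0.1,-2],[0,0,-2],[0,0,-0.6],[0,0,0],[0,0,0],[0,0,0],[0,0,0],[0,0,0],[0,0,0],[0,0,0]],"angular":[[0,0,0],[0,0,0],[0,0,0],[0,0,0],[0,0,0],[0,0,0],[0,0,0],[0,0,0],[0,0,0],[0,0,0]],"jaw":[8.5,8.5,8.5,8.5,4,3,2.6,1.5,1.5,1.5]}' 40; python3 -m crank '{"slide":[[0,0,0],[0,0,0]],"angular":[[0,0,0],[0,0,0]],"jaw":[1.5,1.5]}' 40
```

```text
time: 5.2
tcp_pos: [468.5, -94.2, 30.7]
orientation: [3.141, -0.0, 1.511]
wrist_force: [-2.0, -0.6, 6.3]
width: 20.9
time: 5.45
tcp_pos: [468.5, -94.2, 30.7]
orientation: [3.141, -0.0, 1.511]
wrist_force: [-1.0, -0.1, 6.7]
width: 20.7
```

```bash
python3 -m crank '{"slide":[[0,0,1],[0,0,3],[0,0,3.5],[2,4.8,1],[2,4.8,0],[2,4.8,0],[2.15,4.9,0],[0,0,-2],[0,0,-2.5],[0,0,0]],"angular":[[0,0,0],[0,0,0],[0,0,0],[0,0,0],[0,0,0],[0,0,0],[0,0,0],[0,0,0],[0,0,0],[0,0,0]],"jaw":[1.5,1.5,1.5,1.5,1.5,1.5,1.5,1.5,1.5,1.5]}' 40; python3 - <<'E'
from h import *
o=[]
for c in("top","side"):
    f=optics.grab_frame(c);u,v=map(int,proj(f,(550,99,30)))
    o.append(cv2.resize(f["image"][v-40:v+40,u-40:u+40],(400,400),interpolation=cv2.INTER_CUBIC))
cv2.imwrite("pics/g3.png",np.hstack(o))
E
```

```text
time: 6.7
tcp_pos: [548.3, 98.7, 69.0]
orientation: [-3.138, 0.002, 1.511]
wrist_force: [-1.2, -0.1, -2.5]
width: 20.9
```

View pics/g3.png

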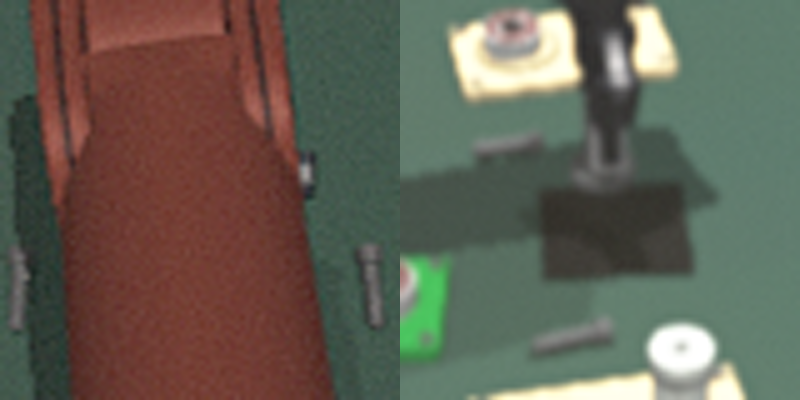

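```bash
python3 -m crank '{"slide":[[0,0,-2.5],[0,0,-2],[0,0,-0.4],[0,0,-0.2],[0,0,0],[0,0,0],[0,0,0],[0,0,0],[0,0,3],[0,0,4]],"angular":[[0,0,0],[0,0,0],[0,0,0],[0,0,0],[0,0,0],[0,0,0],[0,0,0],[0,0,0],[0,0,0],[0,0,0]],"jaw":[1.5,1.5,1.5,1.5,1.5,3,5,7,7,7]}' 40
```

```text
time: 8.05
tcp_pos: [549.0, 98.7, 89.4]
orientation: [-3.14, 0.001, 1.511]
wrist_force: [0.7, 1.0, 0.3]
width: 70.4
```

```bash
python3 -m crank '{"slide":[[0,0,4],[-0.71,-5.26,2],[-0.71,-5.26,0],[-0.71,-5.26,0],[-0.71,-5.26,0],[-0.71,-5.26,0],[-0.71,-5.26,0],[-0.71,-5.26,0],[-0.71,-5.26,0],[0,0,0]],"angular":[[0,0,0],[0,0,-0.06],[0,0,-0.06],[0,0,-0.067],[0,0,0],[0,0,0],[0,0,0],[0,0,0],[0,0,0],[0,0,0]],"jaw":[8.5,8.5,8.5,8.5,8.5,8.5,8.5,8.5,8.5,8.5]}' 60
python3 - <<'E'
from fit import *
f=optics.grab_frame("side")
from h import *
x,y=550,99
u,v=map(int,proj(f,(x,y,20)));im=cv2.resize(f["image"][v-25:v+25,u-25:u+25],(400,400),interpolation=cv2.INTER_CUBIC)
g=optics.grab_frame("top");u2,v2=map(int,proj(g,(x,y,20)));im2=cv2.resize(g["image"][v2-25:v2+25,u2-25:u2+25],(400,400),interpolation=cv2.INTER_CUBIC)
a=np.linspace(0,6.283,60)
for F,I,U,V in((f,im,u,v),(g,im2,u2,v2)):
    for rad,z in((22,4),(22,12),(11,54)):
        p=np.array([proj(F,(x+rad*np.cos(t),y+rad*np.sin(t),z)) for t in a]);cv2.polylines(I,[((p-[U-25,V-25]+.5)*8).astype(int)],True,(0,0,255),1)
cv2.imwrite("pics/p1.png",np.hstack([im2,im]))
E
```

```text
time: 9.3
tcp_pos: [490.7, -327.0, 149.6]
orientation: [3.142, 0.003, 1.317]
wrist_force: [0.1, 0.4, -0.2]
width: 85.2
```

View pics/p1.png

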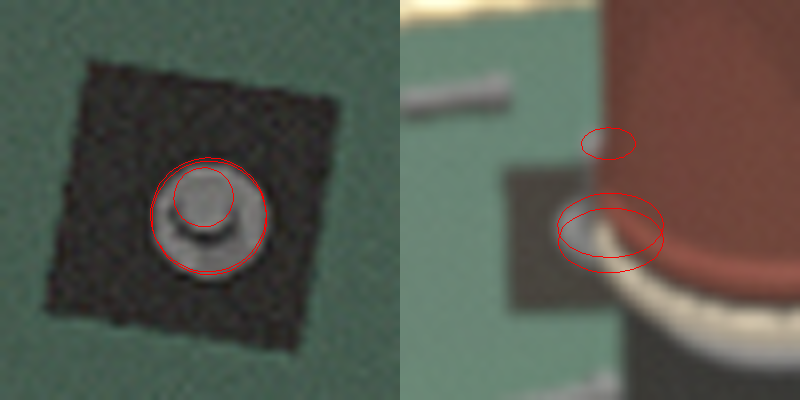

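The pin stands upright near the mat's middle, at about (548.5,99), which agrees with the TCP. I'll check the state and descend on the roller.

```bash
python3 -m crank '{"slide":[[0,0,-2],[0,0,-1],[0,0,0]],"angular":[[0,0,0],[0,0,0],[0,0,0]],"jaw":[8.5,8.5,8.5]}' 60;python3 - <<'E'
from h import *
f=optics.grab_frame("side");x,y=492.3,-322.3
u,v=map(int,proj(f,(x,y,60)));im=cv2.resize(f["image"][v-40:v+40,u-40:u+40],(560,560),interpolation=cv2.INTER_CUBIC)
s=manip.get_state();t=s["tcp_pos"];w=s["orientation"][2];print(t,w)
for sg in(-1,1):
    for e in(-11,11):
        p=np.array(proj(f,t+[sg*42*np.cos(w)+e*np.sin(w),sg*42*np.sin(w)-e*np.cos(w),13]));cv2.circle(im,tuple(((p-[u-40,v-40]+.5)*7).astype(int)),3,(0,sg*255,255),-1)
cv2.imwrite("pics/p2.png",im)
E
```

```text
time: 9.78
tcp_pos: [492.6, -320.6, 117.9]
orientation: [-3.139, -0.0, 1.325]
wrist_force: [0.4, -0.7, 1.0]
width: 84.7
[ 492.88485547 -321.11783903  118.70706235] 1.3247904588809511
```

View pics/p2.png

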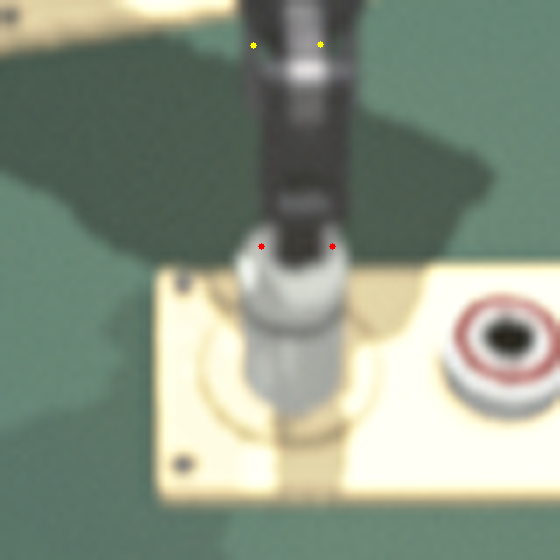

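```bash
python3 -m crank '{"slide":[[-0.1,-0.1,-3],[0,0,-3],[0,0,-2.5],[0,0,-1],[0,0,0],[0,0,0],[0,0,0],[0,0,0],[0,0,0],[0,0,0]],"angular":[[0,0,0],[0,0,0],[0,0,0],[0,0,0],[0,0,0],[0,0,0],[0,0,0],[0,0,0],[0,0,0],[0,0,0]],"jaw":[8.5,8.5,8.5,8.5,8.5,6,4.5,4,3,3]}' 60; python3 -m crank '{"slide":[[0,0,0],[0,0,0]],"angular":[[0,0,0],[0,0,0]],"jaw":[3,3]}' 60
```

```text
time: 11.08
tcp_pos: [492.4, -323.1, 25.0]
orientation: [3.141, 0.0, 1.324]
wrist_force: [-0.9, 0.1, 6.5]
width: 34.7
time: 11.32
tcp_pos: [492.4, -323.2, 25.0]
orientation: [3.141, 0.0, 1.324]
wrist_force: [-1.5, 1.3, 6.7]
width: 34.8
```

```bash
python3 -m crank '{"slide":[[0,0,1],[0,0,4],[0,0,4],[-0.55,5.7,0],[-0.55,5.7,0],[-0.55,5.7,0],[-0.55,5.7,0],[0,0,-3],[0,0,-3],[0,0,0]],"angular":[[0,0,0],[0,0,0],[0,0,0],[0,0,0.06],[0,0,0.06],[0,0,0.06],[0,0,0],[0,0,0],[0,0,0],[0,0,0]],"jaw":[3,3,3,3,3,3,3,3,3,3]}' 60;python3 -m crank '{"slide":[[0,0,0]],"angular":[[0,0,0]],"jaw":[3]}' 60
python3 - <<'E'
from h import *
f=optics.grab_frame("side");s=manip.get_state();t=s["tcp_pos"];print(t)
x,y=470.2,-94.7
u,v=map(int,proj(f,(x,y,50)));im=cv2.resize(f["image"][v-40:v+40,u-40:u+40],(560,560),interpolation=cv2.INTER_CUBIC)
a=np.linspace(0,6.283,60);b=t[2]-9
for X,Y,rad,z in((x,y,32,16),(t[0],t[1],18,b),(t[0],t[1],18,b+60)):
    p=np.array([proj(f,(X+rad*np.cos(q),Y+rad*np.sin(q),z)) for q in a]);cv2.polylines(im,[((p-[u-40,v-40]+.5)*7).astype(int)],True,(0,0,255),1)
cv2.imwrite("pics/p3.png",im)
E
```

```text
time: 12.58
tcp_pos: [468.3, -94.8, 53.2]
orientation: [-3.138, 0.001, 1.504]
wrist_force: [-0.0, 0.6, -1.2]
width: 34.8
time: 12.7
tcp_pos: [470.5, -95.3, 55.4]
orientation: [3.141, 0.0, 1.503]
wrist_force: [0.8, 0.8, -1.9]
width: 34.6
[470.81736674 -95.25415387  55.60432107]
```

View pics/p3.png

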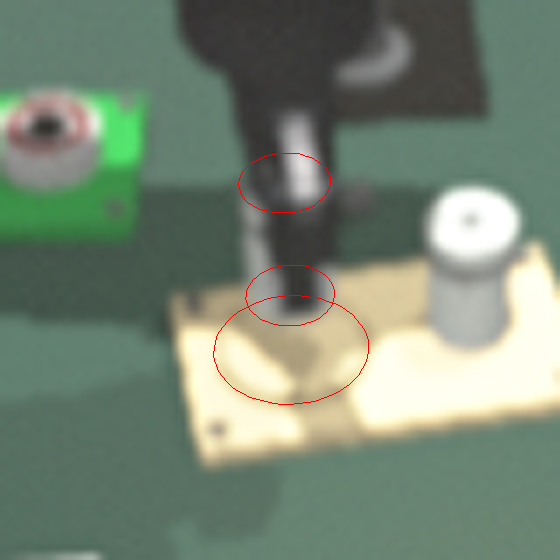

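```bash
python3 -m crank '{"slide":[[0,0,-1.5],[0,0,-1],[0,0,-0.4],[0,0,-0.1],[0,0,0],[0,0,0],[0,0,0],[0,0,0],[0,0,3],[0,0,4]],"angular":[[0,0,0],[0,0,0],[0,0,0],[0,0,0],[0,0,0],[0,0,0],[0,0,0],[0,0,0],[0,0,0],[0,0,0]],"jaw":[3,3,3,3,3,4,5.5,7,7,7]}' 60
```

```text
time: 14.0
tcp_pos: [469.2, -94.9, 94.4]
orientation: [-3.139, 0.001, 1.504]
wrist_force: [0.2, 0.6, 0.6]
width: 70.0
```

```bash
python3 -m crank '{"slide":[[0,0,5],[0.81,5.3,0],[0.81,5.3,0],[0.81,5.3,0],[0.81,5.3,0],[0.81,5.3,0],[0.81,5.3,0],[0.81,5.3,0],[0.81,5.3,0],[0,0,-3]],"angular":[[0,0,0],[0,0,0.022],[0,0,0],[0,0,0],[0,0,0],[0,0,0],[0,0,0],[0,0,0],[0,0,0],[0,0,0]],"jaw":[8.5,8.5,8.5,8.5,8.5,8.5,8.5,8.5,8.5,8.5]}' 60;python3 -m crank '{"slide":[[0,0,-2.5],[0,0,0],[0,0,0]],"angular":[[0,0,0],[0,0,0],[0,0,0]],"jaw":[8.5,8.5,8.5]}' 60
python3 - <<'E'
from h import *
s=manip.get_state();t=s["tcp_pos"];w=s["orientation"][2];print(t,w);o=[]
a=np.linspace(0,6.283,60)
for cam,x,y,L in(("top",470.2,-94.7,[(18,16),(18,76),(32,16)]),("side",470.2,-94.7,[(18,16),(18,76),(32,16)]),("side",534.9,329.2,[(23.5,16),(23.5,34),(32,16)])):
    f=optics.grab_frame(cam);u,v=map(int,proj(f,(x,y,40)));I=cv2.resize(f["image"][v-22:v+22,u-22:u+22],(264,264),interpolation=cv2.INTER_CUBIC)
    for rad,z in L:
        p=np.array([proj(f,(x+rad*np.cos(q),y+rad*np.sin(q),z)) for q in a]);cv2.polylines(I,[((p-[u-22,v-22]+.5)*6).astype(int)],True,(0,0,255),1)
    o.append(I)
cv2.imwrite("pics/p4.png",np.hstack(o))
E
```

```text
time: 15.25
tcp_pos: [534.9, 335.6, 115.1]
orientation: [3.139, -0.004, 1.533]
wrist_force: [0.8, -1.2, -0.7]
width: 84.9
time: 15.62
tcp_pos: [535.3, 329.3, 90.2]
orientation: [3.141, -0.001, 1.526]
wrist_force: [0.4, -0.5, 0.1]
width: 85.5
[535.3176789  329.25280157  90.24242735] 1.5256396559508763
```

View pics/p4.png

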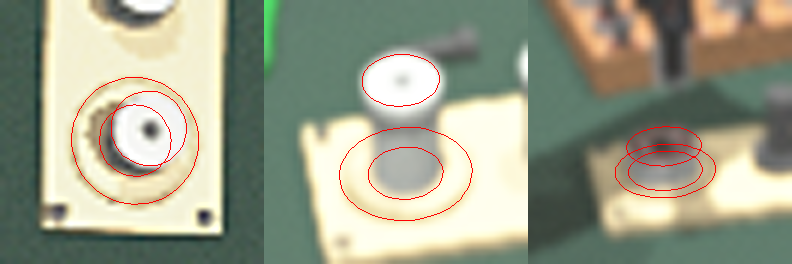

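The roller is upright and centred on its seat. The fingers are aligned over the bearing, so I'll grip it.

```bash
python3 -m crank '{"slide":[[0,0,-3],[0,0,-2.5],[0,0,-1.2],[0,0,-0.5],[0,0,0],[0,0,0],[0,0,0],[0,0,0],[0,0,0],[0,0,0]],"angular":[[0,0,0],[0,0,0],[0,0,0],[0,0,0],[0,0,0],[0,0,0],[0,0,0],[0,0,0],[0,0,0],[0,0,0]],"jaw":[8.5,8.5,8.5,8.5,8.5,7,6,5,4.2,4.2]}' 60; python3 -m crank '{"slide":[[0,0,0],[0,0,0]],"angular":[[0,0,0],[0,0,0]],"jaw":[4.2,4.2]}' 60
```

```text
time: 17.02
tcp_pos: [535.1, 329.4, 18.1]
orientation: [3.141, -0.001, 1.526]
wrist_force: [-1.3, -1.3, 5.3]
width: 44.8
time: 17.27
tcp_pos: [535.1, 329.4, 18.1]
orientation: [3.141, -0.001, 1.526]
wrist_force: [-1.8, -0.5, 6.0]
width: 44.3
```

```bash
python3 -m crank '{"slide":[[0,0,1],[0,0,2],[0,0,3],[0,0,3],[0,0,0],[0,0,0]],"angular":[[0,0,0],[0,0,0],[0,0,0],[0,0,0],[0,0,0],[0,0,0]],"jaw":[4.2,4.2,4.2,4.2,4.2,4.2]}' 60
python3 - <<'E'
from h import *
s=manip.get_state();t=s["tcp_pos"];print(t);o=[]
for cam in("top","side"):
    f=optics.grab_frame(cam);u,v=map(int,proj(f,t));o.append(cv2.resize(f["image"][v-30:v+30,u-30:u+30],(400,400),interpolation=cv2.INTER_CUBIC))
cv2.imwrite("pics/p5.png",np.hstack(o))
E
```

```text
time: 18.02
tcp_pos: [534.5, 329.0, 107.2]
orientation: [-3.141, 0.0, 1.526]
wrist_force: [0.6, 0.5, -2.1]
width: 44.5
[534.50684788 329.04326618 107.20838599]
```

View pics/p5.png

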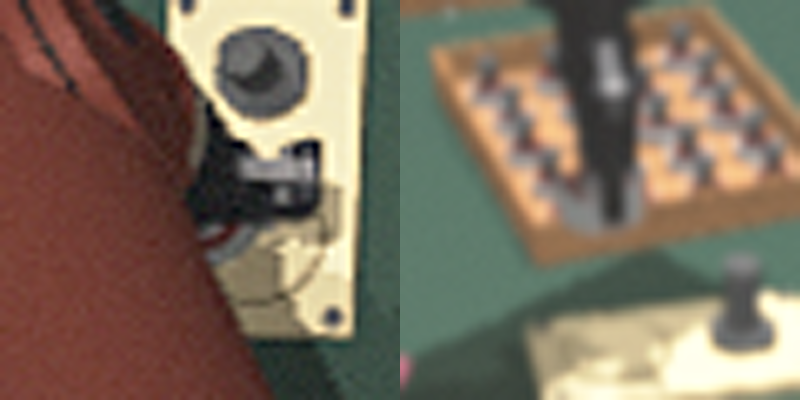

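```bash
python3 -m crank '{"slide":[[-0.4,-4,3],[-0.4,-5.5,0],[-0.4,-5.5,0],[-0.4,-5.5,0],[-0.4,-5.5,0],[-0.4,-5.5,0],[-0.4,-5.5,0],[-0.4,-5.5,0],[-0.4,-5.5,0],[-0.4,-5.5,0]],"angular":[[0,0,0],[0,0,-0.05],[0,0,-0.05],[0,0,-0.05],[0,0,-0.05],[0,0,0],[0,0,0],[0,0,0],[0,0,0],[0,0,0]],"jaw":[4.2,4.2,4.2,4.2,4.2,4.2,4.2,4.2,4.2,4.2]}' 60;python3 -m crank '{"slide":[[-0.2,-5.5,0],[0,-4,0],[0,-2,-2],[0,0,-3],[0,0,-2],[0,0,0],[0,0,0]],"angular":[[0,0,0],[0,0,0],[0,0,0],[0,0,0],[0,0,0],[0,0,0],[0,0,0]],"jaw":[4.2,4.2,4.2,4.2,4.2,4.2,4.2]}' 60
```

```text
time: 19.38
tcp_pos: [494.0, -207.3, 136.7]
orientation: [-3.141, 0.0, 1.326]
wrist_force: [0.7, 0.7, -1.8]
width: 44.7
time: 20.25
tcp_pos: [493.3, -320.9, 68.1]
orientation: [3.141, 0.0, 1.326]
wrist_force: [0.3, 0.7, -1.5]
width: 44.9
```

```bash
python3 -m crank '{"slide":[[-0.1,-0.15,-2],[0,0,-2],[0,0,-0.7],[0,0,-0.2],[0,0,-0.1],[0,0,0],[0,0,0],[0,0,0],[0,0,0],[0,0,3]],"angular":[[0,0,0],[0,0,0],[0,0,0],[0,0,0],[0,0,0],[0,0,0],[0,0,0],[0,0,0],[0,0,0],[0,0,0]],"jaw":[4.2,4.2,4.2,4.2,4.2,4.2,5.5,7,8.3,8.5]}' 60
```

```text
time: 21.5
tcp_pos: [490.5, -321.5, 45.7]
orientation: [-3.138, -0.0, 1.326]
wrist_force: [0.4, 0.2, 0.6]
width: 84.6
```

```bash
python3 -m crank '{"slide":[[0,0,5],[0,0,5],[0.5,5.3,0],[0.5,5.3,0],[0.8,5.3,0],[0.8,5.3,0],[0.8,5.3,0],[0.8,5.3,0],[0.8,5.3,0],[0.6,5,0]],"angular":[[0,0,0],[0,0,0],[0,0,0.1],[0,0,0.1],[0,0,0],[0,0,0],[0,0,0],[0,0,0],[0,0,0],[0,0,0]],"jaw":[8.5,8.5,8.5,8.5,8.5,8.5,8.5,8.5,8.5,8.5]}' 40;python3 -m crank '{"slide":[[0,0,-3],[0,0,0],[0,0,0]],"angular":[[0,0,0],[0,0,0],[0,0,0]],"jaw":[8.5,8.5,8.5]}' 40
python3 - <<'E'
from h import *
s=manip.get_state();t=s["tcp_pos"];w=s["orientation"][2];print(t,w);o=[]
a=np.linspace(0,6.283,60)
B=(492.3,-322.3,[(23.5,16),(23.5,34),(32,16)]);P=(548.5,99,[(22,4),(22,12),(11,54)])
for cam,(x,y,L) in(("top",B),("side",B),("side",P)):
    f=optics.grab_frame(cam);u,v=map(int,proj(f,(x,y,40)));I=cv2.resize(f["image"][v-22:v+22,u-22:u+22],(264,264),interpolation=cv2.INTER_CUBIC)
    for rad,z in L:
        p=np.array([proj(f,(x+rad*np.cos(q),y+rad*np.sin(q),z)) for q in a]);cv2.polylines(I,[((p-[u-22,v-22]+.5)*6).astype(int)],True,(0,0,255),1)
    o.append(I)
cv2.imwrite("pics/p6.png",np.hstack(o))
E
```

```text
time: 22.75
tcp_pos: [548.0, 100.6, 147.4]
orientation: [3.141, -0.0, 1.526]
wrist_force: [0.6, -0.2, -0.6]
width: 85.0
time: 23.12
tcp_pos: [548.2, 97.7, 118.1]
orientation: [3.141, 0.0, 1.524]
wrist_force: [0.1, -0.1, -0.6]
width: 84.7
[548.15517159  97.68543884 118.05168804] 1.5243724401560832
```

View pics/p6.png

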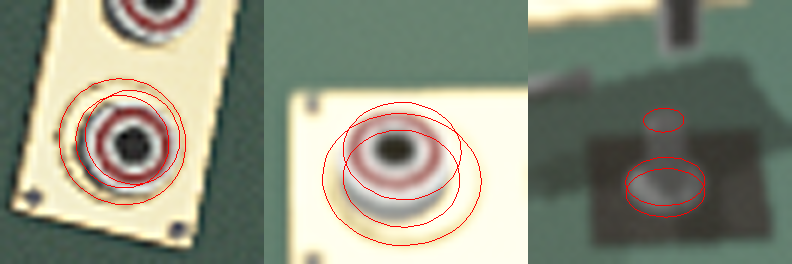

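The bearing looks about 3 mm off toward −x. I'll measure it against the fixed specimen in the same nest.

```bash
python3 - <<'E'
from h import *
n=np.array((492.3,-322.3));yaw=-.247;e=np.array((np.cos(yaw),np.sin(yaw)))
for cam in("top","side"):
    f=optics.grab_frame(cam);r=[]
    for c,z in((n,34),(n+75*e,30)):
        u,v=proj(f,(*c,z));K=8;h=10;ui,vi=int(round(u)),int(round(v))
        I=f["image"][vi-h:vi+h+1,ui-h:ui+h+1].astype(np.float32)
        red=np.clip(I[...,2]-I[...,:2].mean(2)-25,0,None)   # red seal ring
        ring=cv2.resize(red,None,fx=K,fy=K,interpolation=cv2.INTER_CUBIC)
        m=(ring>15).astype(np.uint8);k,l,st,_=cv2.connectedComponentsWithStats(m);i=1+st[1:,4].argmax()
        hull=cv2.convexHull(np.argwhere(l==i)[:,::-1].astype(np.int32));M=cv2.moments(hull)
        q=np.array((M["m10"],M["m01"]))/M["m00"]
        px=(q+.5)/K-.5+[ui-h,vi-h]
        r.append(at(f,*px,z)-c)
    print(cam,"bearing err",r[0].round(1),"specimen err",r[1].round(1),"rel in world",(r[0]-r[1]).round(1))
E
```

```text
top bearing err [-4.   0.2] specimen err [0.1 0.3] rel in world [-4.1 -0.1]
side bearing err [-2.8  0.7] specimen err [1.6 0.7] rel in world [-4.4 -0. ]
```

The bearing is 4 mm off, and both cameras agree. I'll move the pin first, then nudge the bearing.

```bash
python3 -m crank '{"slide":[[0,0.1,-4],[0,0,-3],[0,0,-2],[0,0,-0.9],[0,0,0],[0,0,0],[0,0,0],[0,0,0],[0,0,0],[0,0,0]],"angular":[[0,0,0],[0,0,0],[0,0,0],[0,0,0],[0,0,0],[0,0,0],[0,0,0],[0,0,0],[0,0,0],[0,0,0]],"jaw":[8.5,8.5,8.5,8.5,7,5,3.5,1.5,1.5,1.5]}' 40;python3 -m crank '{"slide":[[0,0,0],[0,0,0],[0,0,1],[0,0,4],[0,0,4],[-0.35,5.75,0],[-0.35,5.75,0],[-0.35,5.75,0],[-0.35,5.75,0],[0,0,-3]],"angular":[[0,0,0],[0,0,0],[0,0,0],[0,0,0],[0,0,0],[0,0,0],[0,0,0],[0,0,0],[0,0,0],[0,0,0]],"jaw":[1.5,1.5,1.5,1.5,1.5,1.5,1.5,1.5,1.5,1.5]}' 40
python3 -m crank '{"slide":[[0,0,0],[0,0,0]],"angular":[[0,0,0],[0,0,0]],"jaw":[1.5,1.5]}' 40
```

```text
time: 24.62
tcp_pos: [548.2, 99.8, 19.0]
orientation: [3.141, -0.001, 1.526]
wrist_force: [-1.3, -0.4, 6.0]
width: 20.9
time: 25.88
tcp_pos: [533.0, 337.2, 80.1]
orientation: [3.139, -0.005, 1.534]
wrist_force: [1.3, -1.1, -2.5]
width: 21.2
time: 26.12
tcp_pos: [534.5, 328.5, 79.3]
orientation: [3.141, 0.0, 1.524]
wrist_force: [-0.1, -0.3, -1.7]
width: 21.0
```

```bash
python3 - <<'E'
from h import *
s=manip.get_state();t=s["tcp_pos"];print(t);o=[]
a=np.linspace(0,6.283,60);x,y=534.9,329.2
f=optics.grab_frame("side");u,v=map(int,proj(f,(x,y,50)));I=cv2.resize(f["image"][v-30:v+30,u-30:u+30],(480,480),interpolation=cv2.INTER_CUBIC)
b=t[2]-14.7
for X,Y,rad,z in((x,y,32,16),(t[0],t[1],22,b),(t[0],t[1],22,b+8)):
    p=np.array([proj(f,(X+rad*np.cos(q),Y+rad*np.sin(q),z)) for q in a]);cv2.polylines(I,[((p-[u-30,v-30]+.5)*8).astype(int)],True,(0,0,255),1)
cv2.imwrite("pics/p7.png",I)
E
```

```text
[534.48248526 328.52266951  79.25902489]
```

View pics/p7.png

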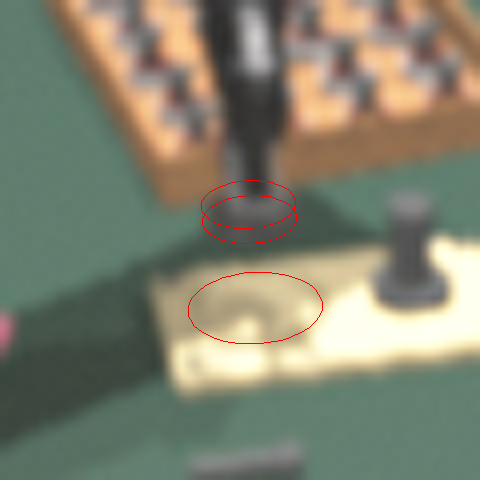

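```bash
python3 -m crank '{"slide":[[0,0.05,-2],[0,0,-2],[0,0,-0.6],[0,0,-0.2],[0,0,0],[0,0,0],[0,0,0],[0,0,0],[0,0,3],[0,0,4]],"angular":[[0,0,0],[0,0,0],[0,0,0],[0,0,0],[0,0,0],[0,0,0],[0,0,0],[0,0,0],[0,0,0],[0,0,0]],"jaw":[1.5,1.5,1.5,1.5,1.5,3,5,7,7,7]}' 40
python3 -m crank '{"slide":[[0,0,4],[-0.4,-6,0],[-0.4,-6,0],[-0.4,-6,0],[-0.4,-6,0],[-0.4,-6,0],[-0.4,-6,0],[-0.4,-6,0],[-0.4,-6,0],[-0.4,-6,0]],"angular":[[0,0,0],[0,0,-0.05],[0,0,-0.05],[0,0,-0.05],[0,0,-0.05],[0,0,0],[0,0,0],[0,0,0],[0,0,0],[0,0,0]],"jaw":[8.5,8.5,8.5,8.5,8.5,8.5,8.5,8.5,8.5,8.5]}' 60;python3 -m crank '{"slide":[[-0.8,-5,0],[0,-3,0],[0,-3,0],[0,0,0],[0,0,0]],"angular":[[0,0,0],[0,0,0],[0,0,0],[0,0,0],[0,0,0]],"jaw":[8.5,8.5,8.5,8.5,8.5]}' 60
python3 - <<'E'
from h import *
s=manip.get_state();t=s["tcp_pos"];w=s["orientation"][2];print(t,w);o=[]
a=np.linspace(0,6.283,60)
P=(534.9,329.2,[(22,16),(22,24),(11,66),(32,16)])
e=75*np.array((np.cos(-.045),np.sin(-.045)))
S=(534.9+e[0],329.2+e[1],[(22,12),(22,20),(11,62)])
for cam,(x,y,L) in(("top",P),("side",P),("side",S)):
    f=optics.grab_frame(cam);u,v=map(int,proj(f,(x,y,40)));I=cv2.resize(f["image"][v-22:v+22,u-22:u+22],(264,264),interpolation=cv2.INTER_CUBIC)
    for rad,z in L:
        p=np.array([proj(f,(x+rad*np.cos(q),y+rad*np.sin(q),z)) for q in a]);cv2.polylines(I,[((p-[u-22,v-22]+.5)*6).astype(int)],True,(0,0,255),1)
    o.append(I)
cv2.imwrite("pics/p8.png",np.hstack(o))
E
```

```text
time: 27.42
tcp_pos: [533.1, 329.7, 99.9]
orientation: [-3.14, 0.002, 1.526]
wrist_force: [-0.2, 1.1, 0.2]
width: 70.0
time: 28.68
tcp_pos: [497.6, -211.6, 140.6]
orientation: [3.141, -0.0, 1.326]
wrist_force: [0.5, 0.1, -0.0]
width: 84.9
time: 29.3
tcp_pos: [489.9, -319.2, 140.0]
orientation: [-3.141, -0.0, 1.326]
wrist_force: [-0.4, 0.1, -0.3]
width: 85.1
[ 489.87555719 -319.18586461  140.02555214] 1.3261914959011936
```

View pics/p8.png

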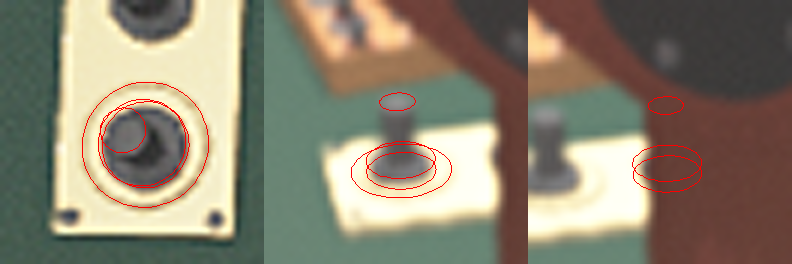

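The pin is centred on its seat. Now the bearing gets a +4 mm correction in x.

```bash
python3 -m crank '{"slide":[[-0.15,-0.3,-4],[0,0,-4],[0,0,-2.5],[0,0,-1.2],[0,0,-0.4],[0,0,0],[0,0,0],[0,0,0],[0,0,0],[0,0,0]],"angular":[[0,0,0],[0,0,0],[0,0,0],[0,0,0],[0,0,0],[0,0,0],[0,0,0],[0,0,0],[0,0,0],[0,0,0]],"jaw":[8.5,8.5,8.5,8.5,8.5,8.5,7,5.5,4.2,4.2]}' 60
python3 -m crank '{"slide":[[0,0,0],[0,0,0],[0,0,1],[0,0,0],[0,0,0],[0,0,0]],"angular":[[0,0,0],[0,0,0],[0,0,0],[0,0,0],[0,0,0],[0,0,0]],"jaw":[4.2,4.2,4.2,4.2,4.2,4.2]}' 60
```

```text
time: 30.7
tcp_pos: [488.7, -322.9, 20.3]
orientation: [3.141, -0.0, 1.326]
wrist_force: [-2.3, 2.2, 7.9]
width: 44.7
time: 31.45
tcp_pos: [488.1, -322.7, 29.1]
orientation: [-3.141, -0.0, 1.326]
wrist_force: [-0.1, -0.0, -1.8]
width: 44.7
```

```bash
python3 -m crank '{"slide":[[0.42,0.05,0],[0,0,0],[0,0,-0.5],[0,0,-0.4],[0,0,0],[0,0,0],[0,0,0],[0,0,0],[0,0,0],[0,0,2]],"angular":[[0,0,0],[0,0,0],[0,0,0],[0,0,0],[0,0,0],[0,0,0],[0,0,0],[0,0,0],[0,0,0],[0,0,0]],"jaw":[4.2,4.2,4.2,4.2,4.2,4.2,5.5,7,8.4,8.5]}' 60;python3 -m crank '{"slide":[[0,0,5],[0,0,5],[0,5,0],[0,5,2],[0,5,2],[0,5,2],[0,5,0],[0,0,0]],"angular":[[0,0,0],[0,0,0],[0,0,0],[0,0,0],[0,0,0],[0,0,0],[0,0,0],[0,0,0]],"jaw":[8.5,8.5,8.5,8.5,8.5,8.5,8.5,8.5]}' 60
python3 - <<'E'
from h import *
n=np.array((492.3,-322.3));yaw=-.247;e=np.array((np.cos(yaw),np.sin(yaw)))
for cam in("top","side"):
    f=optics.grab_frame(cam);cv2.imwrite(f"pics/{cam}9.png",f["image"]);r=[]
    for c,z in((n,34),(n+75*e,30)):
        u,v=proj(f,(*c,z));K=8;h=10;ui,vi=int(round(u)),int(round(v))
        I=f["image"][vi-h:vi+h+1,ui-h:ui+h+1].astype(np.float32)
        red=np.clip(I[...,2]-I[...,:2].mean(2)-25,0,None)
        ring=cv2.resize(red,None,fx=K,fy=K,interpolation=cv2.INTER_CUBIC)
        m=(ring>15).astype(np.uint8);k,l,st,_=cv2.connectedComponentsWithStats(m);i=1+st[1:,4].argmax()
        M=cv2.moments(cv2.convexHull(np.argwhere(l==i)[:,::-1].astype(np.int32)))
        px=(np.array((M["m10"],M["m01"]))/M["m00"]+.5)/K-.5+[ui-h,vi-h]
        r.append(at(f,*px,z)-c)
    print(cam,r[0].round(1),r[1].round(1),"rel",(r[0]-r[1]).round(1))
i=cv2.imread("pics/top9.png")[90:290,190:510];j=cv2.imread("pics/side9.png")[100:320,200:440]
cv2.imwrite("pics/fin.png",cv2.vconcat([cv2.resize(i,(480,300)),cv2.resize(j,(480,300*1))]))
E
```

```text
time: 32.7
tcp_pos: [491.6, -321.8, 39.8]
orientation: [-3.139, -0.0, 1.326]
wrist_force: [-0.1, 0.3, -0.6]
width: 85.2
time: 33.7
tcp_pos: [492.9, -68.5, 201.6]
orientation: [3.14, -0.002, 1.332]
wrist_force: [0.0, -0.1, 0.2]
width: 84.9
top [-0.8 -0.6] [0.2 0.3] rel [-1.  -0.9]
side [ 0.6 -0.4] [1.5 0.6] rel [-1. -1.]
```

View pics/fin.png

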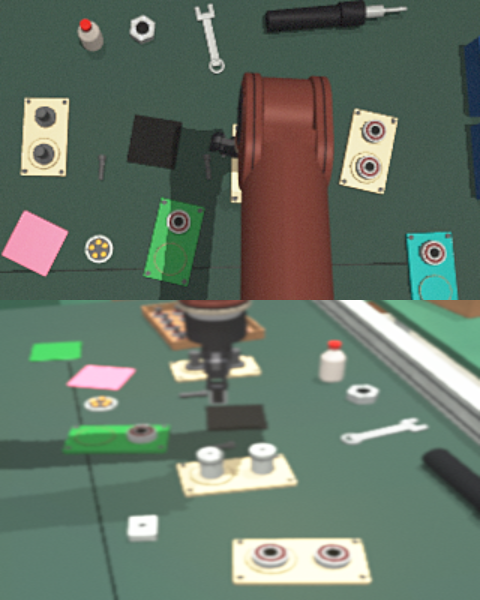

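The bearing is now within about 1.5 mm of the seat centre. All three parts stand with their specimens, and the gripper is clear at a TCP height of about 200 mm.

```bash
python3 -c "
from workcell import manip
print(manip.hand_in())"
```

```text
the job is handed in; nothing more can be done
None
```

All three parts are in the nests that match their specimens, and I've handed the job in. It took about 34 s of robot time. I parked the pin near the middle of the black mat, moved the roller and then the bearing to their nests, and finally moved the pin to its own.

- **Roller:** in nest_roller, upright. It was within about 1 mm of the seat centre in both camera overlays, taken right after it was placed. In the last pictures the arm hid it from the top camera, but the side view still shows it standing there.
- **Pin:** in nest_pin, upright, and within about 1–2 mm of the seat centre.
- **Bearing:** in nest_bearing, lying flat. The first placing was about 4 mm off towards the robot, in both cameras. I gripped it again and corrected it, and it now measures about 1.4 mm off compared with the fixed specimen.
- **Bystanders and look-alikes:** the oil bottle, wrench, nut and look-alikes appear undisturbed in the last pictures.
- **Forces:** wrist force readings stayed at or below about 8 N on every axis.

One reading did not match: the gripper showed about 44.5 mm on the 47 mm bearing, while the other parts read only about 1.2 mm under their size. The hold was still firm and level.

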